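# Snug up the boiler's taper plug

## Task

Take the T-handled key out of its pot, fit it down over the square head of the boiler's brass taper plug and tighten the plug clockwise until it goes snug, at about 1 newton metre, without over-tightening it. Then lift the key off and stand it back in its pot. Turn the plug only with the key, and leave the other things on the bench alone.

Things in the scene. Friction and masses are not known exactly. Their poses are not given: they have to be found in the camera images.
- boiler: Cast aluminium boiler of a steam station on a grey plastic base, fixed to the bench. Base 200 x 150 x 18 mm, casting 160 x 110 mm, top face 63 mm above the bench. Origin: centre of the underside; x along the long side. A round boss, 42 mm wide, 12 mm high, on the top face at x -30, y +15 mm holds the plug. Two pipe stubs stick out at +x.
- plug_top (a point): Centre of the top of the brass plug's square head, 96 mm above the bench; z up, x and y square to the head's flats (any of its four sides alike). Head: 20 mm square with 13 mm of straight flats, then a 5 mm bevel narrowing to 13 mm at the top; under it a 25 mm round collar, 3 mm high, on the boss. The plug is already started in its thread.
- plug: The taper plug; origin on its axis at the collar's foot, 75 mm above the bench. Tightens clockwise from above. It turns loosely (0.2 N m) for an unknown 0.15 to 1.05 rad, then the taper bites: 0.7 N m, climbing 2.5 N m per rad. Snug is 0.85 to 1.3 N m; over 1.4 the boss cracks. It stays put, backing off takes over 1 N m. Turn slowly, in small steps: after a quick step (0.05 rad) stops, up to 0.2 N m less is felt.
- boss_wall (a point): A point inside the wall of the boss round the plug, 16 mm towards the boiler's +x from the plug's axis and 67 mm above the bench; axes as the boiler's. Once the taper bites it spreads along +x by 2 mm per rad turned: tightness is judged by it (snug from 0.12 mm, cracked at 0.56 mm), but that is too little to measure; feel the torque instead.
- key: T-handled steel socket key, 0.3 kg, standing upright, socket down, in its pot. Origin: centre of the socket's mouth, at the very bottom; z up along the shank, x along the T-bar. Socket: 32 mm square outside, 22 mm square hole (sides along x and y), 17 mm deep; above it a solid block up to 26 mm, a 14 mm round shank, and the bar. Fully seated, the mouth is 17 mm below the top of the plug's head. 130 mm tall in all.
- key_bar (a point): Centre of the key's T-bar, 121 mm above the key's origin. The bar is 80 mm along x, 14 mm thick along y, 18 mm high, flat sided: pinch it across y from above. A grip of 100 N carries the snug torque. The socket has about 0.1 rad of play each way on the head; it may sit twisted when seated, so take the zero of the torque with the key hanging free.
- stand: Black round plastic pot, fixed to the bench, that holds the key: 68 mm wide, 45 mm tall, bore 60 mm, floor 6 mm above the bench (a 84 mm disc round its foot). Origin: centre of the underside. The key stands in it at any yaw.
- mug: White ceramic mug, 82 mm wide, 95 mm tall; a bystander. Origin: centre of the underside.
- meter: Orange hand multimeter lying flat, 150 x 75 x 42 mm; a bystander. Origin: centre of the underside.
- driver: Screwdriver lying flat; a bystander. Origin: centre of the underside.
- jar: Small brown glass jar with a steel lid, 48 mm wide, 70 mm tall; a bystander. Origin: centre of the underside.
- tray: Grey open parts tray, 100 x 140 x 22 mm; a bystander. Origin: centre of the underside.
- pliers: Pliers lying flat, about 160 x 45 x 12 mm; a bystander. Origin: centre of the underside.
Things that resemble listed ones, but are neither listed nor needed, are in the scene too. Of the things that look like the stand, the larger one is meant.

How it is judged:
By the outcome, as a careful person would: the job done as asked, in the order asked, and still so for the second after the job is handed in, with the robot touching nothing.
It also fails if it takes over 70 s, if anything falls off the work surface, if the arm or the gripper's body presses on something with over 40 N, if the wrist force passes 120 N, or if a joint passes its speed limit or range.

## Robot

A 7-joint arm with a two-finger parallel gripper is mounted at the origin on the work surface. World frame = base frame: x ahead of the robot, y to its left, z up, the work surface at z = 0. Lengths are in m, angles in rad, forces in N, time in s.
With the tool pointing down it reaches from about 0.375 to 0.925 m from the base axis. Payload 3.1 kg.
Tool frame: the origin (TCP) lies at the very end of the fingers, on their centre line; the grasp point (between the pads) lies 19 mm behind it; z points along the fingers, y is the line along which they close (so a half turn about z gives the same grasp; the last joint's range is limited). The gripper opens to 85 mm and grips with 20 to 120 N. Pads are 22 mm wide; open, the fingers measure 114 mm over their backs; the gripper's body (76 mm by 85 mm) begins 54 mm behind the grasp point. The pads swing forward as they close: fully open they stand 13 mm farther back than shut.
Start: joints at [-0.098, 0.383, 0.044, 1.598, -0.018, 1.161, -0.05], TCP at [0.65, 0, 0.231] pointing down, gripper open.
Joint ranges: [-2.61, 2.61], [-0.41, 2.15], [-1.48, 1.57], [0, 2.5], [-1.57, 4.71], [0.05, 1.97], [-2.85, 2.85]. Speed limits (rad/s): [2.79, 2.79, 3.14, 3.14, 3.14, 3.14, 3.14].

## Interface

Orientations are given as [roll, pitch, yaw] about the fixed x, y, z axes, in that order (R = Rz(yaw) Ry(pitch) Rx(roll)).
In Python, from plant import state, optics, order gives the robot as it stands.
- The arm moves only by the tool apply_moves, never from a script. Its argument "increments" is a list that holds one entry, the list of rows, each a list of 7 numbers: the shift along the world's x, y, z in mm, then the turn, a rotation vector about the world's x, y, z in degrees, then the closure, from -1 (fully open) to 1 (shut). In form: [[[dx, dy, dz, wx, wy, wz, grip], ...]]. A call has exactly 8 rows; each row is the pose to reach, as a shift and turn from the pose commanded when the call began; what a row does not reach only later rows make up. A row lasts 1/8 s, in which the tool goes at most 62.5 mm and 10.7 degrees, less where a joint would pass 70% of its speed; a pose out of reach is approached as far as the arm can. A call with a gripper value outside its range is refused whole. The fingers move at their own pace and stop on an object; the grip force is fixed at half the most. Time passes only in rows, so rows that repeat a pose let the fingers close, or fill a call up. It gives the time, the measured TCP pose, the force, the opening and the grip force at its end, in the units of the state.
- state(): the state, without advancing time (a new reading comes with each control period).
- optics.camera(name): name is "scene" or "side" or "wrist"; returns the picture (480x640x3 uint8, blue, green, red); there is no depth.
- optics.get_calibration(name): a dict with "K" (3x3 intrinsics, pixels), "dist_coeffs" ([k1, k2, p1, p2, k3] as OpenCV has them; the pictures are not rectified), "R" (3x3) and "t" (3): a world point X has camera coordinates R X + t. Camera axes: x right, y down, z forward; pixel columns grow to the right and rows downward; lengths in m; the calibration is good to about 2 mm. A picture is of the moment at which its call begins: read the wrist's pose just before it. get_calibration takes no time and is no camera call; for the wrist camera it gives the pose at the moment of the call.
- order.job_done(): hands the job in; it is judged then, once.
The state is a dict: "time": time; "q": joint angles; "qvel": joint speeds; "tau": joint torques, N m; "tcp_pos": TCP position; "orientation": TCP orientation; "wrist_force": force on the tool from outside, world axes, zero at the start; "torque": the same for the moment, N m; "grip_width": finger opening in m; "grasp_force": force on a finger pad.
Only numpy, scipy, OpenCV 4.12 (cv2) and the standard library are available. Lean on these libraries where they do the work, as an engineer would, in place of code of your own. Each camera call takes 0.05 s, during which the arm holds its last target. There are 200 camera calls.

## Working session

There is one attempt and no reset: what is moved stays moved. The work goes in short steps, Python scripts to look and compute and a tool call to move; the robot and the scene stay as the last step left them, time stands still between calls to the robot, and variables do not carry over. Pictures are saved under pics/ and viewed, at most 11 in all, crops included, and the job is handed in when it is done.

Besides the shell and the picture viewer there is one more tool, called in YAML: its name, and indented under it one key for each argument. apply_moves: Moves the arm, as the interface text tells. Its arguments: {"type":"object","properties":{"increments":{"type":"array"}},"required":["increments"]}

```bash
mkdir -p pics; ls; python3 - <<'E'
from plant import state, optics, order
import cv2,numpy as np
s=state();print(s)
for n in("scene","side","wrist"):
    c=optics.get_calibration(n);print(n,c)
    cv2.imwrite(f"pics/{n}0.png",optics.camera(n))
E
```

```text
pics
{'time': 0.0, 'q': array([-0.09779636,  0.38387367,  0.04385531,  1.59960173, -0.01791534,
        1.16115518, -0.04991629]), 'qvel': array([ 0.00165679,  0.00031419,  0.00059073, -0.00052693, -0.00070226,
        0.00031653,  0.00141107]), 'tau': array([-8.41360106e-04, -4.33466363e+01,  1.02427706e+00, -2.49513745e+01,
        1.06121189e-02,  1.12996699e-02, -5.17373280e-06]), 'tcp_pos': array([ 6.49055465e-01, -1.75894731e-05,  2.29849626e-01]), 'orientation': array([-3.13895122e+00,  1.37895870e-04,  1.57082995e+00]), 'wrist_force': array([ 0.84771165, -0.45331886, -0.19631584]), 'torque': array([0.06333913, 0.05186586, 0.00263346]), 'grasp_force': 0.0, 'grip_width': 0.08548495026136112}
scene {'K': array([[443.34273959,   0.        , 317.60884238],
       [  0.        , 443.34273959, 243.27900358],
       [  0.        ,   0.        ,   1.        ]]), 'dist_coeffs': array([-0.05826304,  0.        ,  0.        ,  0.        ,  0.        ]), 'R': array([[ 0.80737077,  0.59003681,  0.00299898],
       [ 0.33062692, -0.44818849, -0.83054977],
       [-0.48871083,  0.67155315, -0
[... 316 characters left out ...]
 'R': array([[ 0.89031619,  0.45497919,  0.01819385],
       [ 0.27607848, -0.50760123, -0.81616277],
       [-0.36210186,  0.73166586, -0.57753556]]), 't': array([-0.57062062, -0.12590516,  1.93138612])}
wrist {'K': array([[333.63148134,   0.        , 319.34696217],
       [  0.        , 333.63148134, 237.23000004],
       [  0.        ,   0.        ,   1.        ]]), 'dist_coeffs': array([-0.02440623,  0.        ,  0.        ,  0.        ,  0.        ]), 'R': array([[ 9.99995110e-01,  4.80050202e-04, -3.09008560e-03],
       [ 1.39726302e-03, -9.52612286e-01,  3.04183957e-01],
       [-2.79762994e-03, -3.04186788e-01, -9.52608299e-01]]), 't': array([-0.6483569 , -0.04062273,  0.37986142])}
```

View pics/scene0.png

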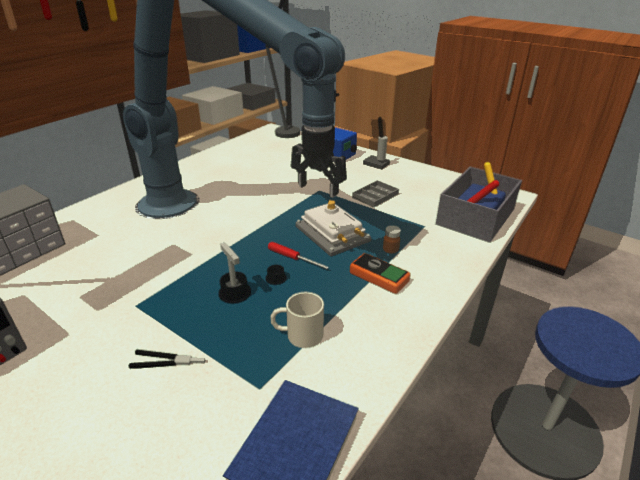

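View pics/side0.png

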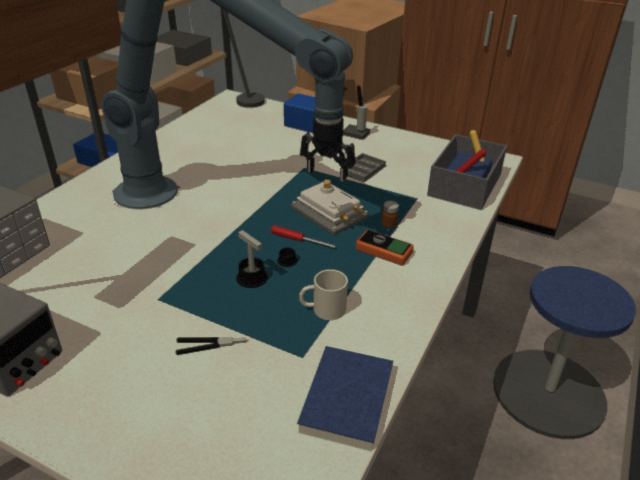

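View pics/wrist0.png

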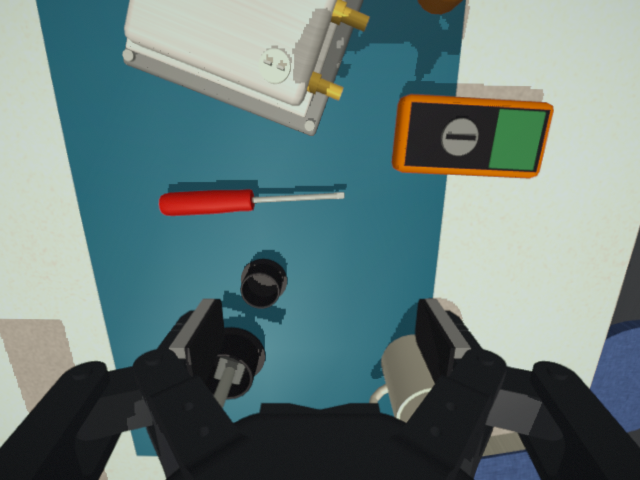

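The key's pot is the larger black pot: scene (235,290), side (251,275). Its look-alike is the smaller empty pot at scene (276,274), side (288,256). The plug is at scene (332,205), side (327,186), and could only be confused with the brass stubs at scene (345,240). Next is one close crop to check the choice.

```bash
cat > h.py <<'E'
import cv2,numpy as np
from plant import state, optics, order
def ray(n,uv,c=None):
    c=c or optics.get_calibration(n)
    p=cv2.undistortPoints(np.array(uv,float).reshape(-1,1,2),c["K"],c["dist_coeffs"]).reshape(-1,2)
    d=np.c_[p,np.ones(len(p))]@c["R"]; return -c["R"].T@c["t"],d
def onz(n,uv,z,c=None):
    o,d=ray(n,uv,c); return o+d*((z-o[2])/d[:,2])[:,None]
def tri(n1,p1,n2,p2):
    A=np.zeros((3,3));b=np.zeros(3)
    for n,p in((n1,p1),(n2,p2)):
        o,d=ray(n,p);d=d[0]/np.linalg.norm(d[0]);M=np.eye(3)-np.outer(d,d);A+=M;b+=M@o
    return np.linalg.solve(A,b)
E
python3 - <<'E'
from h import *
a=cv2.imread("pics/scene0.png");b=cv2.imread("pics/side0.png")
f=lambda im,x,y:cv2.resize(im[y:y+75,x:x+100],None,fx=4,fy=4,interpolation=cv2.INTER_CUBIC)
cv2.imwrite("pics/m1.png",np.vstack([np.hstack([f(a,190,235),f(b,210,220)]),np.hstack([f(a,290,180),f(b,285,165)])]))
print(tri("scene",(229,250),"side",(249,240)),onz("scene",[(332,205),(235,290)],.09),onz("side",[(327,186)],.09))
E
```

```text
[ 0.53762895 -0.20587344  0.13087476] [[ 0.56407495  0.19316534  0.09      ]
 [ 0.61297865 -0.26631812  0.09      ]] [[0.56644919 0.18038819 0.09      ]]
```

View pics/m1.png

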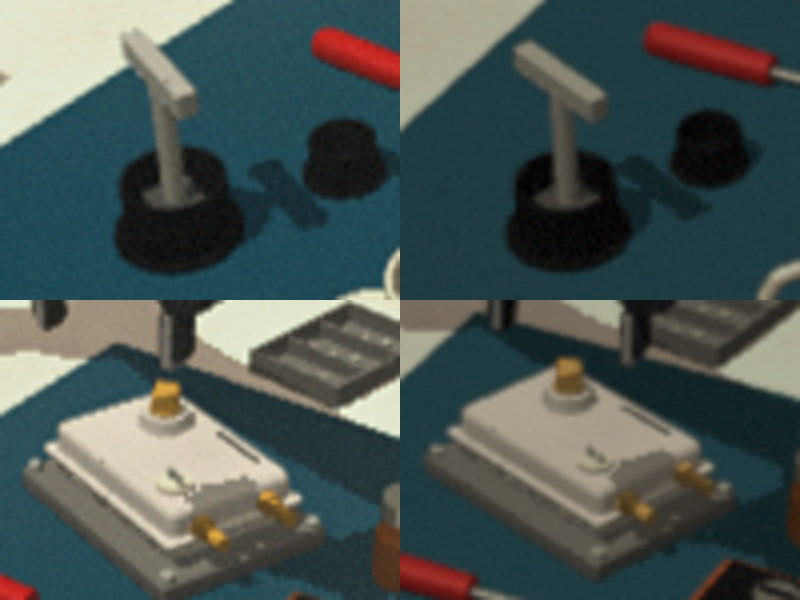

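The crop confirms the choice: the key stands in the larger pot, with its bar centre at about scene (230,252) and side (250,240). The small pot is empty, and the brass plug sits on the boss at about scene (331,204). I'm moving above the key to look from near.

apply_moves:
  increments:
    - [[-20,-36,0,0,0,0,-1],[-40,-72,0,0,0,0,-1],[-60,-108,0,0,0,0,-1],[-80,-144,0,0,0,0,-1],[-100,-180,0,0,0,0,-1],[-111,-206,0,0,0,0,-1],[-111,-206,0,0,0,0,-1],[-111,-206,0,0,0,0,-1]]

```text
time: 1.15
tcp_pos: [0.5395, -0.2044, 0.231]
orientation: [-3.142, -0.001, 1.572]
wrist_force: [-0.5, 0.9, 0.4]
grip_width: 0.0852
grasp_force: 0.0
```

```bash
python3 - <<'E'
from h import *
f=lambda x,y,x0,y0:(x/4+x0-.375,y/4+y0-.375)
e=onz("scene",[f(133,35,190,235),f(188,97,190,235)],.136);print(e,e.mean(0))
e=onz("side",[f(525,45,110,220),f(597,97,110,220)],.136);print(e,e.mean(0))
s=state();print(s["tcp_pos"],s["time"])
c=optics.get_calibration("wrist");im=optics.camera("wrist");cv2.imwrite("pics/w1.png",im)
np.savez("w1.npz",**c)
E
```

```text
[[ 0.50563311 -0.19387429  0.136     ]
 [ 0.57888184 -0.22023858  0.136     ]] [ 0.54225748 -0.20705644  0.136     ]
[[ 0.50580506 -0.19439057  0.136     ]
 [ 0.57592459 -0.22000013  0.136     ]] [ 0.54086483 -0.20719535  0.136     ]
[ 0.53946915 -0.20444478  0.23100852] 1.15
```

View pics/w1.png

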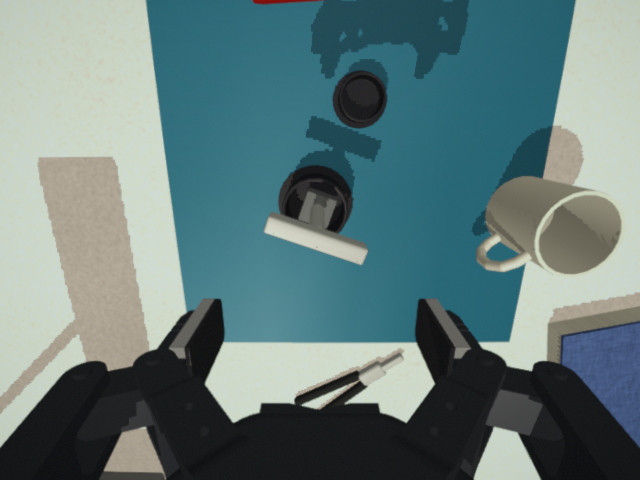

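The wrist view shows the bar from about (265,224) to (367,254), the pot rim at (316,201) and the empty small pot at (360,98). Next I measure the bar's centre and yaw.

```bash
python3 - <<'E'
from h import *
c=dict(np.load("w1.npz"));im=cv2.imread("pics/w1.png")
g=im.min(2);m=np.zeros_like(g);m[205:275,250:385]=(g[205:275,250:385]>150)*255
n,l,st,ce=cv2.connectedComponentsWithStats(m);k=1+st[1:,4].argmax();print(st[k],ce[k])
r=cv2.minAreaRect(cv2.findContours((l==k).astype(np.uint8),0,1)[0][0]);print(r)
P=onz("wrist",cv2.boxPoints(r),.136,c);print(P.round(4),P.mean(0))
for i in range(2):
    d=P[i+1]-P[i];print(np.linalg.norm(d),np.degrees(np.arctan2(d[1],d[0])))
s=state();print(s["q"],s["torque"])
E
```

```text
[ 264  218  103   47 1626] [314.55904059 240.82349323]
((315.1500244140625, 241.0500030517578), (104.03893280029297, 15.811387062072754), 18.434947967529297)
[[ 0.4977 -0.199   0.136 ]
 [ 0.5019 -0.1875  0.136 ]
 [ 0.5754 -0.213   0.136 ]
 [ 0.5721 -0.2252  0.136 ]] [ 0.53679419 -0.20616968  0.136     ]
0.012243440387391497 69.7815410782544
0.07777861297284323 -19.114841281750532
[ 0.16676584  0.24609315  0.14338483  1.78349889 -0.04016079  1.11504958
  0.32637114] [ 0.03007184 -0.00985325 -0.00746525]
```

apply_moves:
  increments:
    - [[-2,-1,0,0,0,10,-1],[-2,-1,0,0,0,20,-1],[-2,-1,0,0,0,30,-1],[-2,-1,0,0,0,40,-1],[-2,-1,-10,0,0,50,-1],[-2,-1,-20,0,0,60,-1],[-2,-1,-40,0,0,70,-1],[-2,-1,-60,0,0,70.5,-1]]

```text
time: 2.2
tcp_pos: [0.5382, -0.2046, 0.1708]
orientation: [3.14, 0.0, 2.806]
wrist_force: [0.6, 0.1, 1.0]
grip_width: 0.0857
grasp_force: 0.0
```

```bash
python3 - <<'E'
from h import *
s=state();print(s["tcp_pos"],s["orientation"],s["q"])
im=optics.camera("wrist");c=optics.get_calibration("wrist")
g=im.min(2);m=np.zeros_like(g);m[120:400,230:410]=(g[120:400,230:410]>150)*255
n,l,st,ce=cv2.connectedComponentsWithStats(m);k=1+st[1:,4].argmax();print(st[k],ce[k])
r=cv2.minAreaRect(cv2.findContours((l==k).astype(np.uint8),0,1)[0][0]);print(r)
P=onz("wrist",cv2.boxPoints(r),.136,c);print(P.round(4),P.mean(0))
for i in range(2):
    d=P[i+1]-P[i];print(np.linalg.norm(d),np.degrees(np.arctan2(d[1],d[0])))
cv2.imwrite("pics/w2.png",im)
E
```

```text
[ 0.53822353 -0.20463689  0.17080798] [3.14045928e+00 4.90703967e-04 2.80619926e+00] [ 0.30107306  0.3071096  -0.01035857  1.83616557  0.00240493  0.99779396
  1.52529989]
[ 306  204   22   54 1142] [316.52101576 229.58056042]
((316.4999694824219, 230.5), (20.999996185302734, 52.99999237060547), 0.0)
[[ 0.5229 -0.2081  0.136 ]
 [ 0.4947 -0.1979  0.136 ]
 [ 0.4984 -0.1874  0.136 ]
 [ 0.5268 -0.1971  0.136 ]] [ 0.51069936 -0.1976001   0.136     ]
0.03004360433360913 160.08524094222608
0.011146901012541463 70.73994433782401
```

apply_moves:
  increments:
    - [[-1,-2,-20,0,0,0,-1],[-1,-2,-40,0,0,0,-1],[-1,-2,-56,0,0,0,-1],[-1,-2,-62,0,0,0,-1],[-1,-2,-62,0,0,0,1],[-1,-2,-62,0,0,0,1],[-1,-2,-62,0,0,0,1],[-1,-2,-62,0,0,0,1]]

```text
time: 3.25
tcp_pos: [0.5366, -0.2089, 0.11]
orientation: [3.141, 0.001, 2.801]
wrist_force: [1.0, 6.0, 5.1]
grip_width: 0.013
grasp_force: 61.4
```

apply_moves:
  increments:
    - [[0,0,0,0,0,0,1],[0,0,0,0,0,0,1],[0,0,0,0,0,0,1],[0,0,0,0,0,0,1],[0,0,0,0,0,0,1],[0,0,0,0,0,0,1],[0,0,0,0,0,0,1],[0,0,0,0,0,0,1]]

```text
time: 4.25
tcp_pos: [0.5367, -0.2089, 0.1099]
orientation: [3.141, 0.001, 2.801]
wrist_force: [0.8, 1.4, 5.4]
grip_width: 0.0131
grasp_force: 60.1
```

apply_moves:
  increments:
    - [[0,0,8,0,0,0,1],[0,0,25,0,0,0,1],[0,0,45,0,0,0,1],[0,0,65,0,0,0,1],[0,0,85,0,0,0,1],[0,0,105,0,0,0,1],[0,0,120,0,0,0,1],[0,0,120,0,0,0,1]]

```text
time: 5.25
tcp_pos: [0.5367, -0.2096, 0.2308]
orientation: [-3.141, 0.003, 2.801]
wrist_force: [0.6, -0.3, -3.7]
grip_width: 0.0126
grasp_force: 58.9
```

```bash
python3 - <<'E'
from h import *
s=state();print(s["tcp_pos"],s["orientation"],s["q"],s["wrist_force"],s["torque"])
a=optics.camera("scene");b=optics.camera("side");w=optics.camera("wrist")
cv2.imwrite("pics/s1.png",a);cv2.imwrite("pics/d1.png",b);cv2.imwrite("pics/w3.png",w)
f=lambda im,x,y:cv2.resize(im[y:y+100,x:x+100],None,fx=3,fy=3,interpolation=cv2.INTER_CUBIC)
g=lambda im,x,y:cv2.resize(im[y:y+75,x:x+100],None,fx=4,fy=4,interpolation=cv2.INTER_CUBIC)
cv2.imwrite("pics/m2.png",np.hstack([np.vstack([f(a,190,210),f(b,210,200)]),cv2.resize(w,(450,338))[:,:450].copy() if 0 else cv2.copyMakeBorder(cv2.resize(w,(480,360)),0,240,0,0,0)]))
E
```

```text
[ 0.53669346 -0.20956742  0.23081826] [-3.14141115e+00  2.95768971e-03  2.80088332e+00] [ 3.04079170e-01  2.44314445e-01 -4.20819642e-03  1.78197620e+00
  1.47160592e-03  1.11235666e+00  1.52943486e+00] [ 0.57700019 -0.28901566 -3.6909101 ] [-0.00038279 -0.03712469  0.04975145]
```

View pics/m2.png

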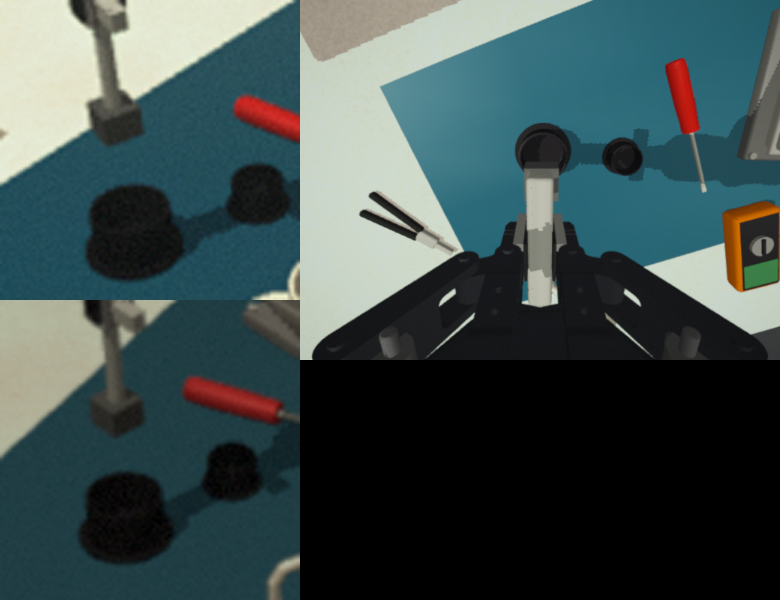

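The key hangs straight in the grip, and the pot is empty and clear to see. I'm measuring the pot axis and a rough plug position from the two fixed views.

```bash
python3 - <<'E'
from h import *
for n,f,(x0,y0,x1,y1) in(("scene","s1",(205,262,255,310)),("side","d1",(225,248,273,295))):
    im=cv2.imread(f"pics/{f}.png");m=np.zeros((480,640),np.uint8);m[y0:y1,x0:x1]=(im[y0:y1,x0:x1].max(2)<45)*255
    m=cv2.morphologyEx(m,cv2.MORPH_CLOSE,np.ones((3,3)))
    _,l,st,_=cv2.connectedComponentsWithStats(m);k=1+st[1:,4].argmax();m=l==k
    w=m.sum(1);L=[(y,np.where(m[y])[0][[0,-1]].tolist()) for y in np.where(w)[0]]
    mx=w.max();ys=np.where(w>=mx-1)[0];y=ys.mean();u=np.mean([np.where(m[j])[0][[0,-1]].mean() for j in ys])
    print(n,st[k],mx,y,u,onz(n,[(u,y)],.003))
    e=onz(n,[(u-mx/2,y),(u+mx/2,y)],.003);print("dia",np.linalg.norm(e[0]-e[1]))
z={}
for n in("scene","side"):
    im=cv2.imread(f"pics/{n}0.png");x0,y0,x1,y1=(320,195,345,215) if n=="scene" else (315,175,340,195)
    h=cv2.cvtColor(im,cv2.COLOR_BGR2HSV)[y0:y1,x0:x1];m=((h[...,1]>110)&(h[...,0]<30)&(h[...,2]>60)).astype(np.uint8)
    yy,xx=np.where(m);z[n]=(xx.mean()+x0,yy.mean()+y0);print(n,len(xx),z[n],xx.min()+x0,xx.max()+x0,yy.min()+y0,yy.max()+y0,onz(n,[z[n]],.088))
print(tri("scene",z["scene"],"side",z["side"]))
E
```

```text
scene [219 272  33  31 810] 33 292.5 234.625 [[ 0.53778856 -0.20472751  0.003     ]]
dia 0.08484181464509431
side [236 257  37  31 852] 35 271.55555555555554 254.5 [[ 0.53201773 -0.18231239  0.003     ]]
dia 0.09394924371440873
scene 58 (np.float64(331.05172413793105), np.float64(204.05172413793105)) 328 334 200 208 [[0.55634763 0.19935747 0.088     ]]
side 52 (np.float64(326.63461538461536), np.float64(183.34615384615384)) 324 330 179 187 [[0.55697195 0.1969058  0.088     ]]
[0.55559831 0.20010141 0.08669673]
```

apply_moves:
  increments:
    - [[11,48,5,0,0,0,1],[22,96,10,0,0,0,1],[33,144,10,0,0,0,1],[44,193,10,0,0,0,1],[55,241,10,0,0,0,1],[66,289,10,0,0,0,1],[77,337,10,0,0,0,1],[85,386,10,0,0,0,1]]

```text
time: 6.4
tcp_pos: [0.6207, 0.1778, 0.2375]
orientation: [-3.14, -0.002, 2.801]
wrist_force: [0.4, -0.8, -4.3]
grip_width: 0.0132
grasp_force: 59.0
```

apply_moves:
  increments:
    - [[0,0,0,0,0,0,1],[0,0,0,0,0,0,1],[0,0,0,0,0,0,1],[0,0,0,0,0,0,1],[0,0,0,0,0,0,1],[0,0,0,0,0,0,1],[0,0,0,0,0,0,1],[0,0,0,0,0,0,1]]

```text
time: 7.4
tcp_pos: [0.621, 0.1771, 0.2393]
orientation: [3.141, 0.0, 2.801]
wrist_force: [-0.7, 0.4, -3.3]
grip_width: 0.013
grasp_force: 59.2
```

```bash
python3 - <<'E'
from h import *
s=state();print(s["tcp_pos"],s["orientation"],s["q"],s["wrist_force"],s["torque"])
c=optics.get_calibration("wrist");w=optics.camera("wrist");np.savez("w4.npz",**c)
cv2.imwrite("pics/w4.png",w)
E
```

```text
[0.62097985 0.17713781 0.23933042] [3.14149204e+00 3.75528770e-05 2.80146558e+00] [-0.17940569  0.37928399 -0.20737424  1.58994414  0.08245709  1.18085868
  0.82685261] [-0.70572966  0.38977007 -3.32763492] [-0.05082982  0.01745298  0.02194385]
```

View pics/w4.png

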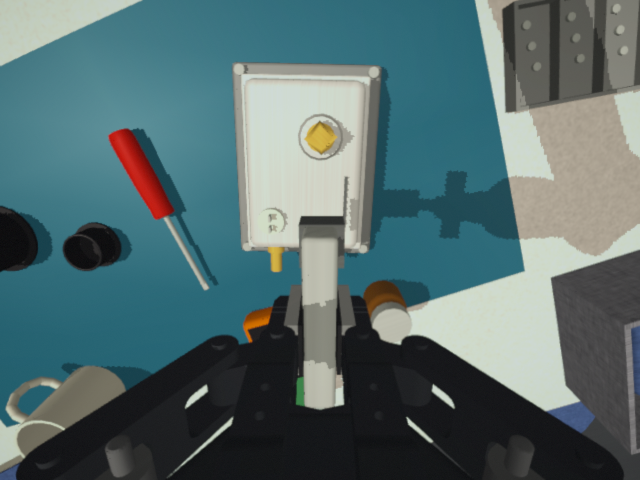

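The wrist view shows the brass head at (321,137) as a diamond in the image, so roughly 45° to the key. The boiler is squarely aligned with the view and the key's bar is near (320,310). I'm measuring the head's centre and yaw.

```bash
python3 - <<'E'
from h import *
c=dict(np.load("w4.npz"));im=cv2.imread("pics/w4.png")
h=cv2.cvtColor(im,cv2.COLOR_BGR2HSV);m=np.zeros((480,640),np.uint8)
m[110:165,290:355]=((h[...,1]>110)&(h[...,0]<35)&(h[...,2]>70))[110:165,290:355]*255
_,l,st,ce=cv2.connectedComponentsWithStats(m);k=1+st[1:,4].argmax();print(st[k],ce[k])
ct=cv2.findContours((l==k).astype(np.uint8),0,1)[0][0]
r=cv2.minAreaRect(ct);print(r)
for z in(.078,.091):
  P=onz("wrist",cv2.boxPoints(r),z,c);print(z,P.round(4)[:,:2].tolist(),P.mean(0))
  for i in range(2):
    d=P[i+1]-P[i];print(np.linalg.norm(d),np.degrees(np.arctan2(d[1],d[0])))
a=cv2.approxPolyDP(ct,3,True)[:,0];print(a.tolist(),onz("wrist",a,.088,c).round(4).tolist())
# lighter top face
v=cv2.resize(im[115:162,298:345],None,fx=10,fy=10,interpolation=cv2.INTER_CUBIC)
cv2.imwrite("pics/c4.png",np.hstack([v,cv2.resize(im[190:300,270:370],None,fx=3,fy=4.27,interpolation=cv2.INTER_CUBIC)]))
E
```

```text
[305 122  32  32 653] [320.32924962 137.13782542]
((320.2829895019531, 136.99057006835938), (27.48738670349121, 28.26441764831543), 29.05460548400879)
0.078 [[0.5514, 0.1843], [0.5361, 0.2026], [0.5534, 0.2186], [0.5693, 0.2004]] [0.5525664  0.20147226 0.078     ]
0.023838027262005537 129.97680569912913
0.023563518865254696 42.74377970091969
0.091 [[0.5513, 0.1851], [0.5366, 0.2026], [0.5532, 0.2179], [0.5683, 0.2005]] [0.55233475 0.20149717 0.091     ]
0.022817099651411186 129.9768056991292
0.022554347814819558 42.743779700919724
[[319, 122], [309, 129], [305, 139], [321, 153], [336, 136], [329, 126]] [[0.5406, 0.2045, 0.088], [0.543, 0.1948, 0.088], [0.5495, 0.1888, 0.088], [0.5649, 0.1977, 0.088], [0.5559, 0.2143, 0.088], [0.5464, 0.2114, 0.088]]
```

View pics/c4.png

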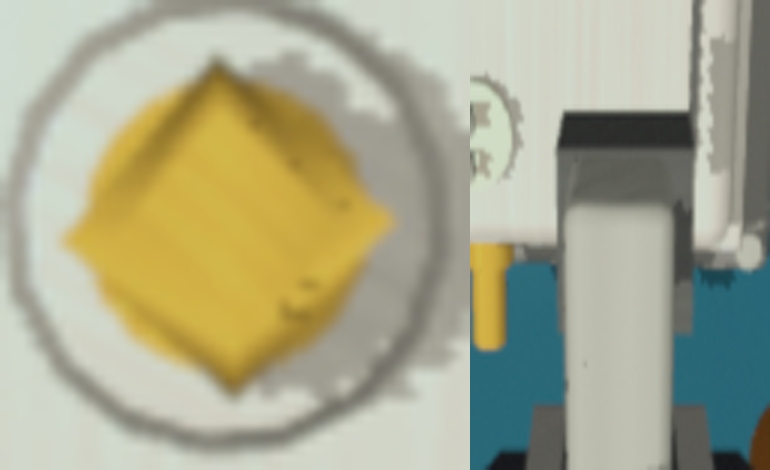

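```bash
python3 - <<'E'
from h import *
c=dict(np.load("w4.npz"))
q=[(298+x/10-.45,115+y/10-.45) for x,y in((65,240),(218,62),(395,220),(235,390))]
P=onz("wrist",q,.091,c);print(P.round(4)[:,:2].tolist(),P.mean(0))
for i in(0,1):
    d=P[i+2]-P[i];print("diag",np.linalg.norm(d),np.degrees(np.arctan2(d[1],d[0])))
print("boss",onz("wrist",[(298+22.7-.45,115+22.2-.45)],.075,c))
f=lambda x,y:(270+(x-470)/3,190+y/4.27)
t=np.array([.62098,.17714,.2393]);R=np.array([[np.cos(a),np.sin(a)] for a in(np.radians(160.5),np.radians(70.5))])
for nm,px,z in(("mouth",[f(558,113),f(692,113)],t[2]-.104),("blocktop",[f(558,148),f(692,148)],t[2]-.078),("barend",[f(567,205),f(672,205)],t[2]+.026)):
    E=onz("wrist",px,z,c);e=(E-t)[:,:2]@R.T*1000;print(nm,e.round(1).tolist(),e.mean(0).round(1))
E
```

```text
[[0.5489, 0.1883], [0.5398, 0.2051], [0.5565, 0.2149], [0.5652, 0.1977]] [0.55259637 0.20148874 0.091     ]
diag 0.027642574915288903 73.87140993115739
diag 0.026424427541304033 -16.34202976067479
boss [[0.55229368 0.20155337 0.075     ]]
mouth [[15.7, -16.0], [15.7, 18.0]] [15.7  1. ]
blocktop [[16.5, -14.5], [16.5, 16.1]] [16.5  0.8]
barend [[40.4, -7.2], [40.4, 5.6]] [40.4 -0.8]
```

apply_moves:
  increments:
    - [[-12,4,0,0,0,-8,1],[-24,8,0,0,0,-16,1],[-36,12,0,0,0,-24,1],[-48,16,0,0,0,-32,1],[-60,20,0,0,0,-39,1],[-69,24,-10,0,0,-41.7,1],[-69,24,-22,0,0,-41.7,1],[-69,24,-28,0,0,-41.7,1]]

```text
time: 8.45
tcp_pos: [0.5518, 0.2005, 0.2101]
orientation: [-3.14, 0.0, 2.074]
wrist_force: [0.6, -0.2, -4.4]
grip_width: 0.0131
grasp_force: 59.2
```

apply_moves:
  increments:
    - [[0,0,0,0,0,0,1],[0,0,0,0,0,0,1],[0,0,0,0,0,0,1],[0,0,0,0,0,0,1],[0,0,0,0,0,0,1],[0,0,0,0,0,0,1],[0,0,0,0,0,0,1],[0,0,0,0,0,0,1]]

```text
time: 9.45
tcp_pos: [0.552, 0.201, 0.2113]
orientation: [-3.142, -0.0, 2.074]
wrist_force: [0.9, 0.6, -4.3]
grip_width: 0.0127
grasp_force: 59.2
```

```bash
cat > st.py <<'E'
from h import *
r=[]
for i in range(4):
    s=state();r.append(np.r_[s["tcp_pos"]*1000,np.degrees(s["orientation"]),s["wrist_force"],s["torque"],s["q"][6],s["time"]]);optics.camera("side")
r=np.array(r);r[:,3]=r[:,3]%360
print(r.mean(0).round(3).tolist(),"sd tz",r[:,11].std().round(3))
E
python3 st.py; python3 - <<'E'
from h import *
a=optics.camera("scene");b=optics.camera("side")
g=lambda im,x,y:cv2.resize(im[y:y+75,x:x+75],None,fx=5,fy=5,interpolation=cv2.INTER_CUBIC)
cv2.imwrite("pics/m5.png",np.hstack([g(a,295,150),g(b,290,130)]))
E
```

```text
[551.987, 201.021, 211.248, 180.003, -0.001, 118.804, 0.056, 0.336, -4.099, -0.007, 0.005, 0.009, 0.049, 9.525] sd tz 0.019
```

View pics/m5.png

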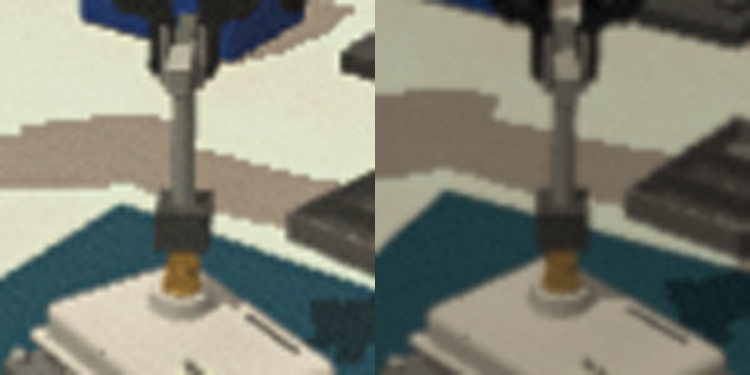

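Both views show the socket centred right over the brass head. The torque zero is about 0.01 N m. Now I lower the key.

apply_moves:
  increments:
    - [[0,0,-5,0,0,0,1],[0,0,-9,0,0,0,1],[0,0,-12,0,0,0,1],[0,0,-15,0,0,0,1],[0,0,-18,0,0,0,1],[0,0,-21,0,0,0,1],[0,0,-24,0,0,0,1],[0,0,-24,0,0,0,1]]

```text
time: 10.75
tcp_pos: [0.5518, 0.2009, 0.1869]
orientation: [-3.141, -0.0, 2.074]
wrist_force: [0.7, -0.0, -4.0]
grip_width: 0.013
grasp_force: 59.1
```

```bash
python3 st.py
```

```text
[551.962, 200.999, 187.179, 180.01, -0.002, 118.803, 0.608, 0.162, -4.049, -0.006, 0.008, 0.001, 0.046, 10.825] sd tz 0.03
```

apply_moves:
  increments:
    - [[0,0,-1,0,0,0,1],[0,0,-2,0,0,0,1],[0,0,-3,0,0,0,1],[0,0,-3.5,0,0,0,1],[0,0,-4,0,0,0,1],[0,0,-4,0,0,0,1],[0,0,-4,0,0,0,1],[0,0,-4,0,0,0,1]]

```text
time: 11.95
tcp_pos: [0.5521, 0.201, 0.1833]
orientation: [3.141, 0.0, 2.074]
wrist_force: [0.5, -0.3, -4.0]
grip_width: 0.0126
grasp_force: 59.1
```

```bash
python3 st.py
```

```text
[552.044, 201.026, 183.32, 179.995, -0.0, 118.801, 0.361, 0.033, -3.927, -0.022, 0.032, 0.014, 0.045, 12.025] sd tz 0.012
```

apply_moves:
  increments:
    - [[0,0,0,0,0,-1.5,1],[0,0,0,0,0,-3,1],[0,0,0,0,0,-4.5,1],[0,0,0,0,0,-6,1],[0,0,0,0,0,-7.5,1],[0,0,0,0,0,-9,1],[0,0,0,0,0,-10.5,1],[0,0,0,0,0,-12,1]]

```text
time: 13.15
tcp_pos: [0.5518, 0.201, 0.1832]
orientation: [-3.141, -0.0, 1.863]
wrist_force: [-1.1, -0.3, -3.2]
grip_width: 0.0131
grasp_force: 59.2
```

```bash
sed -i 's/range(4)/range(3)/' st.py; python3 st.py
```

```text
[551.792, 201.031, 183.178, 180.028, -0.001, 106.723, -1.066, -0.369, -3.53, -0.101, 0.227, 0.147, -0.156, 13.2] sd tz 0.011
```

apply_moves:
  increments:
    - [[0,0,0,0,0,-1,1],[0,0,0,0,0,-2,1],[0,0,0,0,0,-3,1],[0,0,0,0,0,-4,1],[0,0,0,0,0,-5,1],[0,0,0,0,0,-6,1],[0,0,0,0,0,-7,1],[0,0,0,0,0,-8,1]]

```text
time: 14.3
tcp_pos: [0.5518, 0.2011, 0.1832]
orientation: [-3.141, -0.0, 1.723]
wrist_force: [-1.9, 0.4, -3.0]
grip_width: 0.0127
grasp_force: 59.1
```

```bash
python3 st.py
```

```text
[551.826, 201.1, 183.175, 180.021, -0.007, 98.746, -1.961, 0.473, -3.37, 0.015, 0.432, 0.175, -0.289, 14.35] sd tz 0.004
```

apply_moves:
  increments:
    - [[0,0,0,0,0,-1,1],[0,0,0,0,0,-2,1],[0,0,0,0,0,-3,1],[0,0,0,0,0,-4,1],[0,0,0,0,0,-5,1],[0,0,0,0,0,-6,1],[0,0,0,0,0,-7,1],[0,0,0,0,0,-8,1]]

```text
time: 15.45
tcp_pos: [0.5519, 0.2012, 0.1832]
orientation: [-3.141, -0.0, 1.584]
wrist_force: [-2.1, 0.2, -4.3]
grip_width: 0.013
grasp_force: 59.1
```

```bash
python3 st.py
```

```text
[551.87, 201.148, 183.208, 180.015, -0.007, 90.747, -1.746, 0.494, -4.509, 0.169, 0.621, 0.196, -0.422, 15.5] sd tz 0.02
```

apply_moves:
  increments:
    - [[0,0,0,0,0,-1,1],[0,0,0,0,0,-2,1],[0,0,0,0,0,-3,1],[0,0,0,0,0,-4,1],[0,0,0,0,0,-5,1],[0,0,0,0,0,-6,1],[0,0,0,0,0,-7,1],[0,0,0,0,0,-8,1]]

```text
time: 16.6
tcp_pos: [0.5519, 0.2012, 0.1832]
orientation: [-3.141, -0.0, 1.444]
wrist_force: [-3.0, 0.7, -5.1]
grip_width: 0.0127
grasp_force: 59.0
```

```bash
python3 st.py
```

```text
[551.896, 201.153, 183.229, 180.012, -0.008, 82.746, -2.684, 0.966, -5.592, 0.336, 0.714, 0.173, -0.556, 16.65] sd tz 0.057
```

apply_moves:
  increments:
    - [[0,0,0,0,0,-1,1],[0,0,0,0,0,-2,1],[0,0,0,0,0,-3,1],[0,0,0,0,0,-4,1],[0,0,0,0,0,-5,1],[0,0,0,0,0,-6,1],[0,0,0,0,0,-7,1],[0,0,0,0,0,-8,1]]

```text
time: 17.75
tcp_pos: [0.5519, 0.2012, 0.1832]
orientation: [-3.141, -0.0, 1.304]
wrist_force: [-3.1, 2.8, -5.8]
grip_width: 0.013
grasp_force: 58.9
```

```bash
python3 st.py
```

```text
[551.917, 201.165, 183.233, 180.011, -0.008, 74.747, -2.63, 2.249, -5.57, 0.592, 0.835, 0.193, -0.689, 17.8] sd tz 0.013
```

apply_moves:
  increments:
    - [[0,0,0,0,0,-1,1],[0,0,0,0,0,-2,1],[0,0,0,0,0,-3,1],[0,0,0,0,0,-4,1],[0,0,0,0,0,-5,1],[0,0,0,0,0,-6,1],[0,0,0,0,0,-7,1],[0,0,0,0,0,-8,1]]

```text
time: 18.9
tcp_pos: [0.552, 0.2013, 0.1833]
orientation: [3.142, -0.0, 1.166]
wrist_force: [-2.4, 3.4, -6.6]
grip_width: 0.0131
grasp_force: 59.8
```

```bash
python3 st.py
```

```text
[551.984, 201.273, 183.261, 179.999, -0.014, 66.778, -2.275, 2.894, -6.327, 0.845, 0.779, 0.792, -0.822, 18.95] sd tz 0.037
```

apply_moves:
  increments:
    - [[0,0,0,0,0,-0.2,1],[0,0,0,0,0,-0.4,1],[0,0,0,0,0,-0.6,1],[0,0,0,0,0,-0.8,1],[0,0,0,0,0,-1,1],[0,0,0,0,0,-1.2,1],[0,0,0,0,0,-1.4,1],[0,0,0,0,0,-1.5,1]]

```text
time: 20.05
tcp_pos: [0.552, 0.2011, 0.1832]
orientation: [-3.142, -0.0, 1.14]
wrist_force: [-2.6, 2.9, -5.9]
grip_width: 0.0131
grasp_force: 60.1
```

```bash
python3 st.py
```

```text
[551.985, 201.129, 183.259, 180.003, -0.008, 65.302, -2.286, 3.142, -5.965, 1.044, 0.759, 0.881, -0.846, 20.1] sd tz 0.008
```

apply_moves:
  increments:
    - [[0,0,0,0,0,-0.2,1],[0,0,0,0,0,-0.4,1],[0,0,0,0,0,-0.6,1],[0,0,0,0,0,-0.8,1],[0,0,0,0,0,-1,1],[0,0,0,0,0,-1.2,1],[0,0,0,0,0,-1.4,1],[0,0,0,0,0,-1.6,1]]

```text
time: 21.2
tcp_pos: [0.552, 0.2011, 0.1833]
orientation: [-3.142, -0.0, 1.112]
wrist_force: [-1.9, 4.4, -6.0]
grip_width: 0.0128
grasp_force: 60.4
```

```bash
python3 st.py
```

```text
[552.015, 201.101, 183.286, 180.001, -0.009, 63.696, -1.975, 3.9, -6.174, 1.135, 0.755, 0.949, -0.873, 21.25] sd tz 0.013
```

apply_moves:
  increments:
    - [[0,0,0,0,0,-0.2,1],[0,0,0,0,0,-0.4,1],[0,0,0,0,0,-0.6,1],[0,0,0,0,0,-0.8,1],[0,0,0,0,0,-1,1],[0,0,0,0,0,-1.2,1],[0,0,0,0,0,-1.4,1],[0,0,0,0,0,-1.6,1]]

```text
time: 22.35
tcp_pos: [0.552, 0.2011, 0.1833]
orientation: [3.142, -0.0, 1.084]
wrist_force: [-3.0, 4.0, -6.7]
grip_width: 0.0129
grasp_force: 60.9
```

```bash
python3 st.py
```

```text
[552.024, 201.075, 183.286, 179.999, -0.007, 62.094, -2.22, 3.852, -5.937, 1.218, 0.731, 0.978, -0.9, 22.4] sd tz 0.014
```

Snug at about 1.0 N m. I'm unloading by turning back within the play, then reading the torque.

apply_moves:
  increments:
    - [[0,0,0,0,0,0.7,1],[0,0,0,0,0,1.4,1],[0,0,0,0,0,2.1,1],[0,0,0,0,0,2.8,1],[0,0,0,0,0,3.5,1],[0,0,0,0,0,4.5,1],[0,0,0,0,0,5.5,1],[0,0,0,0,0,5.5,1]]

```text
time: 23.5
tcp_pos: [0.5522, 0.2008, 0.1834]
orientation: [3.141, -0.0, 1.18]
wrist_force: [-2.8, 3.0, -4.3]
grip_width: 0.013
grasp_force: 59.0
```

```bash
python3 st.py
```

```text
[552.158, 200.829, 183.42, 179.987, -0.002, 67.584, -2.735, 3.268, -5.007, 1.074, 0.876, 0.01, -0.808, 23.55] sd tz 0.025
```

apply_moves:
  increments:
    - [[0,0,3,0,0,0,1],[0,0,6,0,0,0,1],[0,0,10,0,0,0,1],[0,0,15,0,0,0,1],[0,0,22,0,0,0,1],[0,0,32,0,0,0,1],[0,0,45,0,0,0,1],[0,0,57,0,0,0,1]]

```text
time: 24.65
tcp_pos: [0.5525, 0.201, 0.2417]
orientation: [3.14, -0.001, 1.18]
wrist_force: [0.6, -0.1, -3.8]
grip_width: 0.0127
grasp_force: 59.2
```

```bash
python3 st.py
```

```text
[553.187, 201.359, 242.783, 179.847, -0.141, 67.599, 0.136, -0.194, -3.277, 0.021, -0.044, 0.005, -0.808, 24.7] sd tz 0.024
```

apply_moves:
  increments:
    - [[-5,-45,0,0,0,0,1],[-9,-95,0,0,0,0,1],[-14,-145,0,0,0,0,1],[-18,-195,0,0,0,0,1],[-23,-245,0,0,0,0,1],[-27,-295,0,0,0,0,1],[-32,-345,0,0,0,0,1],[-36,-390,0,0,0,0,1]]

```text
time: 25.8
tcp_pos: [0.5151, -0.1909, 0.2398]
orientation: [-3.141, 0.0, 1.179]
wrist_force: [0.5, 0.3, -4.0]
grip_width: 0.0133
grasp_force: 59.2
```

apply_moves:
  increments:
    - [[-4,-45,0,0,0,0,1],[-8,-86,0,0,0,0,1],[-8,-86,0,0,0,0,1],[-8,-86,0,0,0,0,1],[-8,-86,0,0,0,0,1],[-8,-86,0,0,0,0,1],[-8,-86,0,0,0,0,1],[-8,-86,0,0,0,0,1]]

```text
time: 26.8
tcp_pos: [0.5081, -0.2747, 0.2404]
orientation: [3.141, -0.0, 1.18]
wrist_force: [-0.3, -0.4, -3.4]
grip_width: 0.013
grasp_force: 59.4
```

```bash
python3 st.py; python3 - <<'E'
from h import *
c=optics.get_calibration("wrist");w=optics.camera("wrist");np.savez("w6.npz",**c);s=state()
np.save("t6.npy",np.r_[s["tcp_pos"],s["orientation"]])
cv2.imwrite("pics/w6.png",w);cv2.imwrite("pics/v6.png",cv2.resize(w[20:320,160:480],None,fx=2,fy=2,interpolation=cv2.INTER_CUBIC)[:600])
E
```

```text
[508.065, -274.798, 240.326, 179.996, -0.003, 67.622, -0.424, -0.081, -3.281, 0.004, -0.01, 0.012, 0.108, 26.85] sd tz 0.033
```

View pics/v6.png

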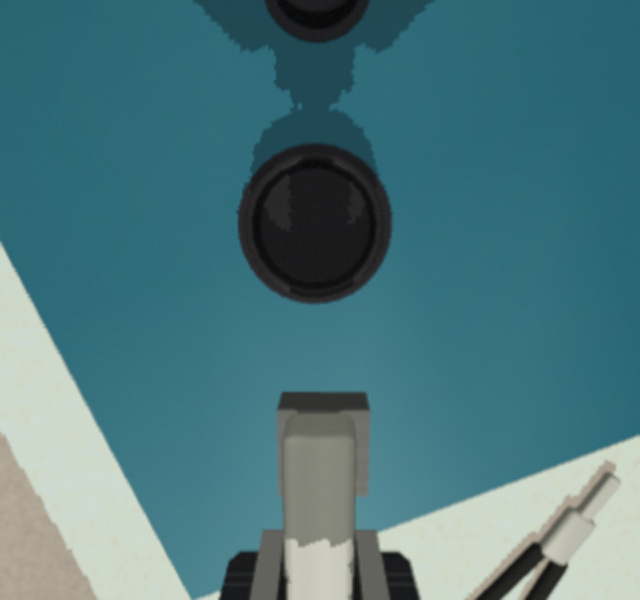

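The pot sits at about (315,222) in the crop, clear below. The socket's front edge spans (279,393) to (369,393).

```bash
python3 - <<'E'
from h import *
c=dict(np.load("w6.npz"));t=np.load("t6.npy");a=t[5];R=np.array([[np.cos(a),np.sin(a)],[np.sin(a),-np.cos(a)]])
f=lambda x,y:(160+x/2-.25,20+y/2-.25)
for nm,px,z in(("foot",[(238,222),(391,222),(315,142),(315,303)],.003),("rimout",[(252,224),(377,224),(315,158),(315,292)],.045)):
    E=onz("wrist",[f(*p) for p in px],z,c)[:,:2];ctr=[(E[:2].mean(0)+E[2:].mean(0))/2][0]
    print(nm,ctr,np.linalg.norm(E[0]-E[1]),np.linalg.norm(E[2]-E[3]))
m=onz("wrist",[f(279,393),f(369,393)],t[2]-.104,c)[:,:2];mc=m.mean(0)-.016*R[0];print("mouth ctr",mc,np.linalg.norm(m[0]-m[1]),"off",(mc-t[:2])*1000)
E
```

```text
foot [ 0.53491524 -0.20324996] 0.08312145878923008 0.08385411733778127
rimout [ 0.53490937 -0.20410086] 0.06043896254221581 0.0621665870644971
mouth ctr [ 0.50956073 -0.27640239] 0.034187419578758795 off [ 1.54611547 -1.41016862]
```

apply_moves:
  increments:
    - [[9,24,0,0,0,0,1],[18,48,0,0,0,0,1],[26,72,0,0,0,0,1],[26,72,0,0,0,0,1],[26,72,-20,0,0,0,1],[26,72,-40,0,0,0,1],[26,72,-60,0,0,0,1],[26,72,-80,0,0,0,1]]

```text
time: 28.0
tcp_pos: [0.5336, -0.2047, 0.1598]
orientation: [3.141, 0.001, 1.178]
wrist_force: [-0.6, 0.1, -3.0]
grip_width: 0.0131
grasp_force: 59.3
```

apply_moves:
  increments:
    - [[0,0,-12,0,0,0,1],[0,0,-24,0,0,0,1],[0,0,-34,0,0,0,1],[0,0,-42,0,0,0,1],[0,0,-46,0,0,0,1],[0,0,-48,0,0,0,1],[0,0,-48,0,0,0,1],[0,0,-48,0,0,0,1]]

```text
time: 29.0
tcp_pos: [0.5343, -0.2031, 0.1127]
orientation: [3.141, -0.0, 1.18]
wrist_force: [-0.2, 0.7, -3.8]
grip_width: 0.013
grasp_force: 59.2
```

```bash
python3 st.py
```

```text
[534.323, -203.059, 112.643, 179.957, -0.008, 67.604, 0.189, 0.052, -3.685, 0.021, 0.012, -0.007, 0.005, 29.05] sd tz 0.018
```

Still hanging free, about 2.5 mm above the floor. I lower it gently until it touches.

apply_moves:
  increments:
    - [[0,0,-0.5,0,0,0,1],[0,0,-1,0,0,0,1],[0,0,-1.5,0,0,0,1],[0,0,-2,0,0,0,1],[0,0,-2.5,0,0,0,1],[0,0,-2.5,0,0,0,1],[0,0,-2.5,0,0,0,1],[0,0,-2.5,0,0,0,1]]

```text
time: 30.15
tcp_pos: [0.5341, -0.203, 0.1099]
orientation: [3.141, -0.0, 1.18]
wrist_force: [0.1, 0.3, -2.7]
grip_width: 0.0129
grasp_force: 59.4
```

```bash
python3 st.py
```

```text
[534.088, -203.009, 109.908, 179.991, -0.004, 67.602, -0.183, 0.104, -2.208, 0.02, 0.108, 0.03, 0.006, 30.2] sd tz 0.012
```

apply_moves:
  increments:
    - [[0,0,-0.4,0,0,0,1],[0,0,-0.4,0,0,0,1],[0,0,-0.4,0,0,0,0.5],[0,0,-0.4,0,0,0,0],[0,0,-0.4,0,0,0,-0.5],[0,0,-0.4,0,0,0,-1],[0,0,-0.4,0,0,0,-1],[0,0,-0.4,0,0,0,-1]]

```text
time: 31.3
tcp_pos: [0.534, -0.203, 0.1094]
orientation: [-3.142, -0.0, 1.18]
wrist_force: [0.1, -0.1, -0.3]
grip_width: 0.0853
grasp_force: 0.0
```

apply_moves:
  increments:
    - [[0,0,0,0,0,0,-1],[0,0,0,0,0,0,-1],[0,0,10,0,0,0,-1],[0,0,30,0,0,0,-1],[0,0,55,0,0,0,-1],[0,0,80,0,0,0,-1],[0,0,110,0,0,0,-1],[0,0,130,0,0,0,-1]]

```text
time: 32.3
tcp_pos: [0.5347, -0.2034, 0.2419]
orientation: [3.139, -0.001, 1.18]
wrist_force: [-0.3, 0.1, 0.7]
grip_width: 0.0853
grasp_force: 0.0
```

```bash
python3 - <<'E'
from h import *
a=optics.camera("scene");b=optics.camera("side")
g=lambda im,x,y:cv2.resize(im[y:y+140,x:x+130],None,fx=3,fy=3,interpolation=cv2.INTER_CUBIC)
cv2.imwrite("pics/m7.png",np.hstack([g(a,175,180),g(b,195,170)]))
s=state();print(s["time"],s["tcp_pos"],s["wrist_force"],s["grip_width"])
E
```

```text
32.4 [ 0.53609311 -0.20386327  0.24312905] [ 1.41491401  0.59983387 -0.35837303] 0.08524249303841286
```

View pics/m7.png

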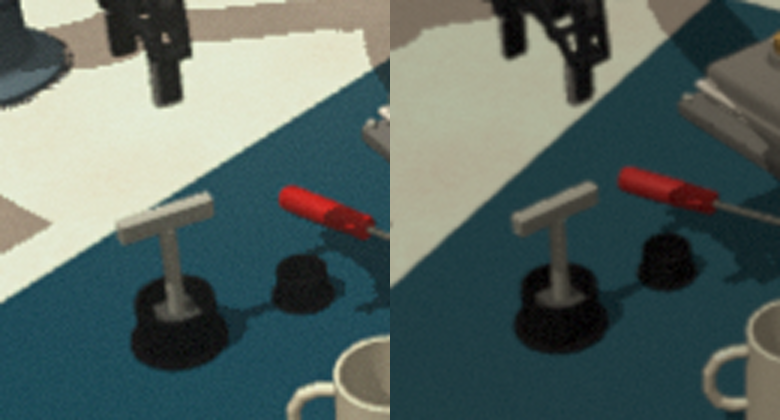

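The key stands upright in the larger pot and the gripper is well clear, so I'm handing in.

```bash
python3 -c "
from plant import order;print(order.job_done())"
```

```text
the job is handed in; nothing more can be done
None
```

The plug is snug at about 1.0 N m by the wrist torque reading, the key is back upright in its larger pot, and the job was handed in at about 32 s of the 70 s allowed.

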